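Set up the expediter's station

TASK

Set up the order station: put the white label roll flat in the round blue dish, stand the salt shaker upright in the small red cup, lay the aluminium ticket holder the right way up in the green tray, and lay the yellow marker lengthwise in the dark steel pen rest so that it sits in both notches, about centred. Let each one settle at the bottom of its own holder, let go of everything, and leave the shaker with the blue cap and the blue-lidded deli cup beside the black pan where they stand.

Things in the scene. Friction and masses are not known exactly. Their poses are not given: they have to be found in the camera images.
- roll_mid (a point): white label roll with a brown core, lying flat: a disc 62 mm across and 28 mm high (solid for grasping); point at its centre, 14 mm above its underside; z is its axis, up
- ticket_mid (a point): aluminium ticket holder, a bar 92 mm long (its y), 32 mm wide (its x), 30 mm high (z up) with a lengthwise slot in its top 18 mm wide and 18 mm deep; the long wall on its +x side is 30 mm high, the one on its -x side 24 mm; 0.19 kg; point at its centre, 15 mm above its underside
- marker_mid (a point): yellow marker pen, round, lying on its side: 15 mm thick, 120 mm long along its y axis; it can roll; point at its centre, 7.5 mm above the table
- salt_mid (a point): salt shaker with grey metal top, standing: 44 mm across at the widest, 90 mm high, narrowing to a head 34 mm across above 70 mm; point at its centre, 45 mm above its underside; z is its axis, up
- dish: round blue dish, fixed to the table, for the label roll: 88 mm across outside, 80 mm inside, floor 3 mm above the table, rim 9 mm above it; origin at the centre of its underside, z up
- cup: small round red cup, fixed to the table, for the salt shaker: 70 mm across outside, 62 mm inside, floor 3 mm above the table, rim 14 mm above it; origin at the centre of its underside, z up
- tray: rectangular green tray, fixed to the table, for the ticket holder: outside 118 mm along its y and 58 mm along its x, walls 4 mm, floor 4 mm and rim 9 mm above the table; origin at the centre of its underside, z up
- rest: dark steel pen rest, fixed to the table, for the marker: a base plate 84 mm along its y, 44 mm along its x, 4 mm high, with two upright V notches, each 10 mm thick, at y = -34 and +34 mm, open upward and about 32 mm wide at the mouth, 26 mm above the table (58 mm free between them for fingers); the marker lies along y with its centre line 20.5 mm above the table; origin at the centre of its underside, z up
- blue_shaker: bystander: white shaker bottle with a blue cap, 58 mm across, 150 mm high, loose; leave alone; origin at the centre of its underside
- deli: bystander: small deli cup with a blue snap lid, standing by itself beside the black pan at the right front (not one of the cluster at the back), about 80 mm across, 59 mm high, loose; leave alone; origin at the centre of its underside

How it is judged:
By the outcome, as a careful person would: the job done as asked, in the order asked, and still so for the second after the job is handed in, with the robot touching nothing.
It also fails if it takes over 102 s, if anything falls off the work surface, if the arm or the gripper's body presses on something with over 40 N, if the wrist force passes 120 N, or if a joint passes its speed limit or range.

ROBOT

A 6-joint arm with a two-finger parallel gripper is mounted at the origin on a cart in front of the work surface, level with it; the furniture and walls round the work are solid. World frame = base frame: x ahead of the robot, y to its left, z up, the work surface at z = 0. Lengths are in mm, angles in rad, forces in N, time in s.
With the tool pointing down it reaches from about 350 to 975 mm from the base axis. Payload 7.1 kg.
Tool frame: the origin (TCP) lies midway between the tips of the shut fingers; the grasp point (between the pads) lies 19 mm behind it; z points along the fingers, y is the line along which they close (so a half turn about z gives the same grasp; the last joint's range is limited). The gripper opens to 88 mm and grips with 3 to 60 N. Pads are 20 mm wide; open, the fingers measure 115 mm over their backs; the gripper's body (75 mm by 178 mm) begins 61 mm behind the grasp point.
Start: joints at [1.216, 0.423, 1.63, -0, 1.089, -0.019], TCP at [205.921, 590.086, 222.675] pointing down, gripper open.
Joint ranges: [-3, 3], [-0.9, 2.11], [0.09, 2.58], [-1.31, 4.45], [0.11, 2.69], [-2.54, 2.54]. Speed limits (rad/s): [2.39, 2.39, 3.01, 3.14, 3.14, 3.14].

INTERFACE

Orientations are given as a rotation vector (axis times angle).
In Python, from workcell import ctrl gives the robot as it stands.
- The arm moves only by the shell command python3 -m inch 'ROWS' [OPENING]. ROWS is JSON, a list of rows, each an object with "xyz": the shift along the tool's x, y, z in mm, a list of three; "rot": the turn, a rotation vector about the tool's x, y, z in rad, a list of three. In form: [{"xyz": [dx, dy, dz], "rot": [ax, ay, az]}, ...]. A call has 1 to 12 rows; each row is the pose to reach, as a shift and turn from the pose commanded when the call began, along the tool's axes at that moment; what a row does not reach only later rows make up. A row lasts 1/12 s, in which the tool goes at most 41.7 mm and 7.16 degrees, less where a joint would pass 70% of its speed; a pose out of reach is approached as far as the arm can. A call with a gripper value outside its range is refused whole. OPENING is the closure in counts, from 0 (fully open) to 255 (shut), set as the call begins (- or left out, the last holds). The fingers move at their own pace and stop on an object; the grip force is fixed at half the most. Time passes only in rows, so rows that repeat a pose let the fingers close. It gives the time, the measured TCP pose, the force, the opening and the grip force at its end, in the units of the state.
- ctrl.get_obs(): the state, without advancing time (a new reading comes with each control period).
- ctrl.get_image(name): name is "side" or "top"; returns the picture (420x560x3 uint8, red, green, blue); there is no depth.
- ctrl.camera_model(name): a dict with "fx", "fy", "cx", "cy" (pixels), "position" and "attitude" of the camera in the world. Camera axes: x right, y up, looking along -z (the intrinsics and any distortion apply to the point x, -y, -z); pixel columns grow to the right and rows downward; lengths in mm; the calibration is good to about 2 mm. A picture is of the moment at which its call begins. camera_model takes no time and is no camera call.
- ctrl.close_job(): hands the job in; it is judged then, once.
The state is a dict: "t": time; "qpos": joint angles; "qvel": joint speeds; "joint_torque": joint torques, N m; "ee_pos": TCP position; "orientation": TCP orientation; "ft_force": force on the tool from outside, world axes, zero at the start; "moment": the same for the moment, N m; "width": finger opening in mm; "grasp_force": force on a finger pad.
Only numpy, scipy, OpenCV 4.12 (cv2) and the standard library are available. Lean on these libraries where they do the work, as an engineer would, in place of code of your own. Each camera call takes 0.05 s, during which the arm holds its last target. There are 200 camera calls.

## Working session

There is one attempt and no reset: what is moved stays moved. The work goes in short steps, Python scripts to look and compute and a shell command to move; the robot and the scene stay as the last step left them, time stands still between calls to the robot, and variables do not carry over. Pictures are saved under pics/ and viewed, at most 14 in all, crops included, and the job is handed in when it is done.

```bash
ls; mkdir -p pics; python3 - <<'E'
from workcell import ctrl
import cv2
for n in("top","side"):
    im=ctrl.get_image(n); cv2.imwrite(f"pics/{n}0.png",im[:,:,::-1]); print(n,ctrl.camera_model(n))
print(ctrl.get_obs())
E
```

```text
pics
top {'fx': 527.6056045596661, 'fy': 527.6056045596661, 'cx': 276.5473569667573, 'cy': 209.43487548173104, 'position': array([ 520.14768144, -243.78760935, 1296.80869447]), 'attitude': array([ 0.06313511, -0.02941589, -1.60040056])}
side {'fx': 507.14364526363994, 'fy': 507.14364526363994, 'cx': 287.59996059812283, 'cy': 210.2408849922226, 'position': array([453.95108007, 863.61539844, 638.93686611]), 'attitude': array([ 0.09985647, -1.58176546, -2.61927966])}
{'t': 0.1, 'qpos': array([ 1.21601255e+00,  4.23769526e-01,  1.63055660e+00, -1.66646871e-05,
        1.08862150e+00, -1.90042889e-02]), 'qvel': array([-0.00144532, -0.00179706, -0.00093432,  0.00222929,  0.00088365,
        0.00044459]), 'joint_torque': array([-3.11891354e-04, -5.45609164e+01, -2.74325019e+01,  6.45169965e-02,
        1.87739090e-02, -1.12275049e-05]), 'ee_pos': array([205.75677486, 589.65257442, 221.99863471]), 'orientation': array([-5.24915110e-01, -3.09718799e+00,  2.09547815e-03]), 'ft_force': array([ 0.1161993 ,  0.20048359, -0.35978954]), 'moment': array([ 0.0292565 , -0.00434294, -0.0168465 ]), 'grasp_force': 0.0, 'width': 87.84403762800146}
```

View pics/top0.png

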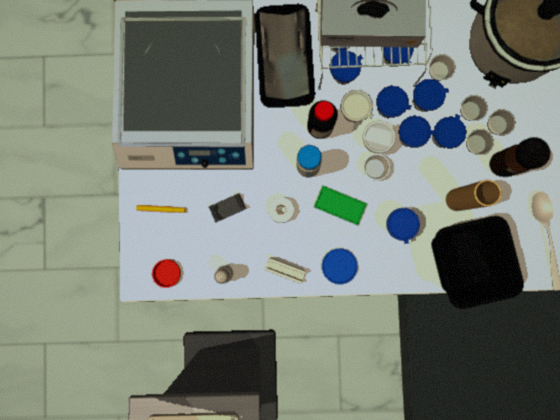

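View pics/side0.png

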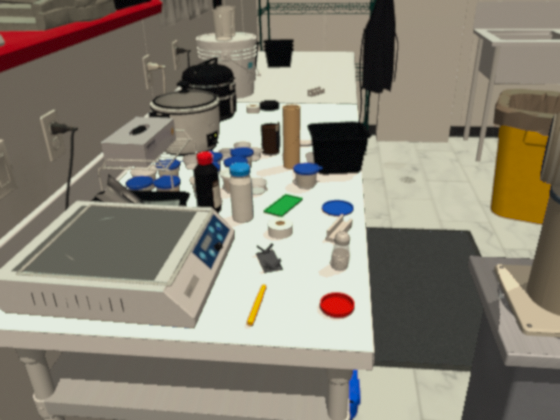

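The top view shows, in the upper row, marker (160,209), rest (229,207), roll (281,208) and tray (341,205). The lower row has cup (166,273), salt (223,273), ticket (287,269) and dish (340,266). The bystanders are the blue-capped shaker (309,160) and the deli cup (403,224).

```bash
cat > h.py <<'E'
import numpy as np, cv2
from scipy.spatial.transform import Rotation as R
from workcell import ctrl
def cast(n,px,z):
    m=ctrl.camera_model(n); px=np.atleast_2d(np.float64(px))
    d=np.c_[(px[:,0]-m["cx"])/m["fx"],-(px[:,1]-m["cy"])/m["fy"],-np.ones(len(px))]
    d=R.from_rotvec(m["attitude"]).apply(d); p=m["position"]
    return p+d*((z-p[2])/d[:,2])[:,None]
def proj(n,P):
    m=ctrl.camera_model(n); c=R.from_rotvec(m["attitude"]).inv().apply(np.atleast_2d(P)-m["position"])
    return np.c_[m["cx"]+m["fx"]*c[:,0]/-c[:,2],m["cy"]-m["fy"]*c[:,1]/-c[:,2]]
def blob(n,im,lo,hi,roi):
    x0,y0,x1,y1=roi; h=cv2.cvtColor(im,cv2.COLOR_RGB2HSV)[y0:y1,x0:x1]
    k=cv2.inRange(h,np.array(lo),np.array(hi)); cs,_=cv2.findContours(k,cv2.RETR_EXTERNAL,cv2.CHAIN_APPROX_NONE)
    return max(cs,key=cv2.contourArea)[:,0]+[x0,y0]
def world(n,c,z):
    w=cast(n,c,z)[:,:2].astype(np.float32); (r,s,a)=cv2.minAreaRect(w); return np.round(r,1),np.round(s,1),round(a,1),np.round(cv2.minEnclosingCircle(w)[1]*2,1)
E
python3 - <<'E'
from h import *
t=cv2.cvtColor(cv2.imread("pics/top0.png"),4); s=cv2.cvtColor(cv2.imread("pics/side0.png"),4)
T={"cup":((0,120,60),(8,255,255),(140,250,190,295),14),"dish":((100,120,40),(130,255,255),(315,240,365,290),9),
"tray":((45,100,40),(80,255,255),(305,180,375,230),9),"marker":((12,120,60),(35,255,255),(130,195,195,220),7.5),
"rest":((0,0,0),(180,255,110),(200,185,255,228),4),"deli":((100,120,40),(130,255,255),(380,200,425,245),59),"cap":((95,100,40),(120,255,255),(295,140,325,175),150)}
for k,(lo,hi,roi,z) in T.items(): print(k,*world("top",blob("top",t,lo,hi,roi),z))
S={"cup":((0,120,60),(8,255,255),(310,280,365,325),14),"dish":((105,120,40),(130,255,255),(315,195,360,222),9),
"tray":((45,100,40),(80,255,255),(255,185,310,225),9),"marker":((12,120,60),(35,255,255),(235,275,275,330),7.5)}
for k,(lo,hi,roi,z) in S.items(): print("side",k,*world("side",blob("side",s,lo,hi,roi),z))
a=cv2.resize(t[180:300,130:370],None,fx=3.33,fy=2.5*1.33,interpolation=2)[:,:,::-1]
cv2.imwrite("pics/a.png",a)
b=cv2.resize(s[190:330,230:370],None,fx=4.2,fy=4.2,interpolation=2)[:,:,::-1]
cv2.imwrite("pics/b.png",b)
E
```

```text
cup [449.9  55.8] [65.3 67.9] 16.7 69.3
dish [ 454.3 -364.7] [82.4 82.1] 88.3 85.3
tray [ 602.5 -372.4] [116.8  56.6] 65.8 126.7
marker [607.7  68.2] [121.5  13.2] 85.5 121.5
rest [605.7 -96.1] [42.7 83.4] 22.3 89.1
deli [ 550.8 -512. ] [73.6 73. ] 43.0 80.5
cap [ 701.7 -294.7] [51.3 51.2] 42.9 53.0
side cup [448.4  67.5] [64.9 75.1] 2.6 77.3
side dish [ 453.  -355.8] [78.9 76.1] 4.2 84.6
side tray [ 601.  -361.5] [117.7  56.9] 65.4 123.5
side marker [606.5  70.1] [127.9  13.4] 85.4 127.9
```

View pics/a.png

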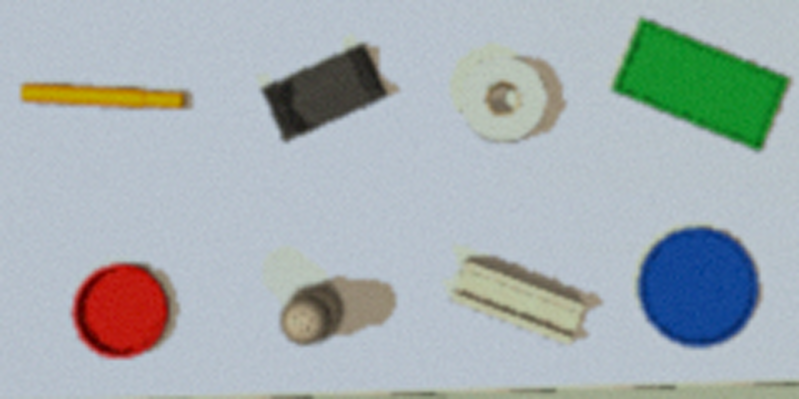

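View pics/b.png

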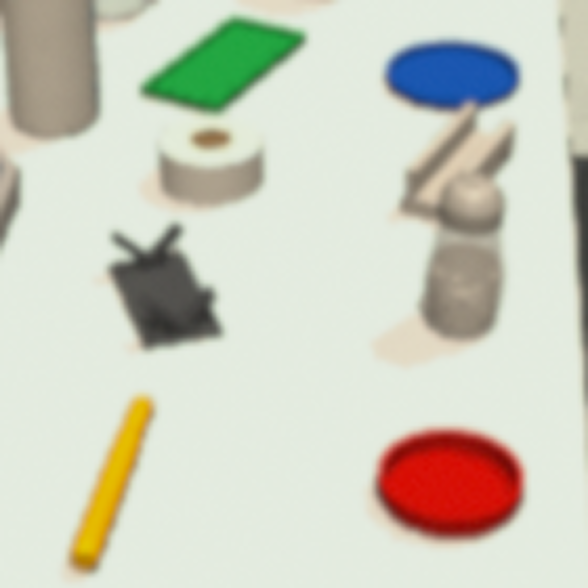

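The top crop shows the ticket holder slot-up at crop (520,300), tilted down to the right, and the salt head at (307,320). The roll top is at (500,94) and the rest has its V uprights at both ends. The side crop confirms the salt is standing, the roll is flat and the rest's V points up.

```bash
cat >> h.py <<'E'
def go(x,y,z,ang=None):
    "tool-frame shift to world point, and tool-z turn so the closing line is at ang deg"
    o=ctrl.get_obs(); r=R.from_rotvec(o["orientation"]); M=r.as_matrix()
    cur=np.degrees(np.arctan2(M[1,1],M[0,1])); out=r.inv().apply(np.array([x,y,z])-o["ee_pos"])
    t=0 if ang is None else -((ang-cur+90)%180-90)
    print("shift",np.round(out,1),"turn z",np.round(np.radians(t),3),"| closing at",round(cur,1),"tcp",np.round(o["ee_pos"],1),"zaxis",np.round(M[:,2],3),"q6",round(o["qpos"][5],2),"w",round(o["width"],1),"gf",round(o["grasp_force"],1),"t",round(o["t"],2))
E
python3 - <<'E'
from h import *
f=lambda L:[[130+a/3.333,180+b/3.325] for a,b in L]
g=lambda L:[[230+a/4.2,190+b/4.2] for a,b in L]
p=lambda k,v:print(k,np.round(v,1).tolist())
p("roll top",cast("top",f([(500,94)]),28)); p("roll side",cast("side",g([(211,138)]),28))
p("salt head top",cast("top",f([(305,320)]),87)); p("salt head side",cast("side",g([(472,203)]),80));p("salt base",cast("side",g([(461,338)]),0))
p("ticket top corners",cast("top",f([(468,256),(450,297),(572,342),(590,302)]),30))
p("ticket side wall tops",cast("side",g([(472,104),(408,183),(512,128),(444,186)]),30))
p("scale z0",cast("top",[(120,166),(160,167),(253,168)],0)); p("scale z80",cast("top",[(120,142),(250,142),(253,168)],80))
p("scale side z0",cast("side",[(192,315),(235,235)],0)); p("scale side top",cast("side",[(170,290),(222,215)],80))
go(606,-243,120,61)
E
```

```text
roll top [[597.6, -226.2, 28.0]]
roll side [[592.9, -224.9, 28.0]]
salt head top [[442.6, -88.7, 87.0]]
salt head side [[440.6, -74.8, 80.0]]
salt base [[443.5, -70.5, 0.0]]
ticket top corners [[481.4, -199.8, 30.0], [452.4, -186.0, 30.0], [417.9, -272.4, 30.0], [446.0, -286.2, 30.0]]
ticket side wall tops [[440.2, -275.2, 30.0], [475.5, -178.0, 30.0], [416.6, -246.9, 30.0], [455.2, -176.2, 30.0]]
scale z0 [[717.1, 169.5, 0.0], [711.3, 69.4, 0.0], [701.3, -161.9, 0.0]]
scale z80 [[761.6, 143.3, 80.0], [751.3, -161.6, 80.0], [690.1, -167.0, 80.0]]
scale side z0 [[728.7, 105.8, 0.0], [704.4, -204.5, 0.0]]
scale side top [[753.8, 134.7, 80.0], [721.3, -159.3, 80.0]]
shift [-652.3 -654.1  102.9] turn z 0.17 | closing at 70.8 tcp [205.8 589.7 222. ] zaxis [-0.    -0.001 -1.   ] q6 -0.02 w 87.8 gf 0.0 t 0.1
```

```bash
python3 -m inch '[{"xyz":[-318,-321,40],"rot":[0,0,0.24]},{"xyz":[-318,-321,40],"rot":[0,0,0.24]},{"xyz":[-318,-321,40],"rot":[0,0,0.24]},{"xyz":[-318,-321,40],"rot":[0,0,0.24]},{"xyz":[-318,-321,40],"rot":[0,0,0.24]},{"xyz":[-318,-321,40],"rot":[0,0,0.24]},{"xyz":[-318,-321,40],"rot":[0,0,0.24]},{"xyz":[-318,-321,40],"rot":[0,0,0.24]},{"xyz":[-318,-321,40],"rot":[0,0,0.24]},{"xyz":[-318,-321,40],"rot":[0,0,0.24]},{"xyz":[-318,-321,40],"rot":[0,0,0.24]},{"xyz":[-318,-321,40],"rot":[0,0,0.24]}]' 0
python3 -c "
from h import *
go(596,-226,130,57)"
```

```text
t: 1.1
ee_pos: [401.8, 177.4, 182.1]
orientation: [-0.9, -3.01, 0.003]
ft_force: [-0.8, -0.2, 0.0]
width: 88.0
grasp_force: 0.0
shift [-383.7 -230.6   52.6] turn z -0.005 | closing at 56.7 tcp [401.8 177.4 182.1] zaxis [-0.001 -0.002 -1.   ] q6 -0.6 w 88.0 gf 0.0 t 1.1
```

```bash
python3 -m inch '[{"xyz":[-384,-231,50],"rot":[0,0,0]},{"xyz":[-384,-231,50],"rot":[0,0,0]},{"xyz":[-384,-231,50],"rot":[0,0,0]},{"xyz":[-384,-231,50],"rot":[0,0,0]},{"xyz":[-384,-231,50],"rot":[0,0,0]},{"xyz":[-384,-231,50],"rot":[0,0,0]},{"xyz":[-384,-231,50],"rot":[0,0,0]},{"xyz":[-384,-231,50],"rot":[0,0,0]},{"xyz":[-384,-231,50],"rot":[0,0,0]},{"xyz":[-384,-231,50],"rot":[0,0,0]},{"xyz":[-384,-231,50],"rot":[0,0,0]},{"xyz":[-384,-231,50],"rot":[0,0,0]}]'
python3 -m inch '[{"xyz":[0,0,0],"rot":[0,0,0]},{"xyz":[0,0,0],"rot":[0,0,0]}]'
python3 - <<'E'
from h import *
go(596,-226,7,57)
t=ctrl.get_image("top"); s=ctrl.get_image("side"); o=ctrl.get_obs()
print(proj("top",[o["ee_pos"],[596,-226,28]]),proj("side",[o["ee_pos"],[596,-226,28]]))
cv2.imwrite("pics/c.png",np.hstack([cv2.resize(t[150:270,220:340],(400,400)),cv2.resize(s[110:270,200:360],(400,400))])[:,:,::-1])
E
```

```text
t: 2.1
ee_pos: [599.1, -225.5, 131.9]
orientation: [0.896, 3.008, -0.002]
ft_force: [0.5, 1.1, 1.2]
width: 87.6
grasp_force: 0.0
t: 2.27
ee_pos: [595.9, -219.6, 132.0]
orientation: [-0.892, -3.01, -0.001]
ft_force: [-0.3, 0.9, -0.9]
width: 88.3
grasp_force: 0.0
shift [ -3.8  -5.3 125. ] turn z 0.0 | closing at 57.0 tcp [ 595.9 -219.6  132. ] zaxis [-0.002  0.001 -1.   ] q6 -1.37 w 88.3 gf 0.0 t 2.27
[[276.04650492 206.23309753]
 [279.95575629 208.95492826]] [[277.68852711 185.44913823]
 [279.03220024 222.58498036]]
```

View pics/c.png

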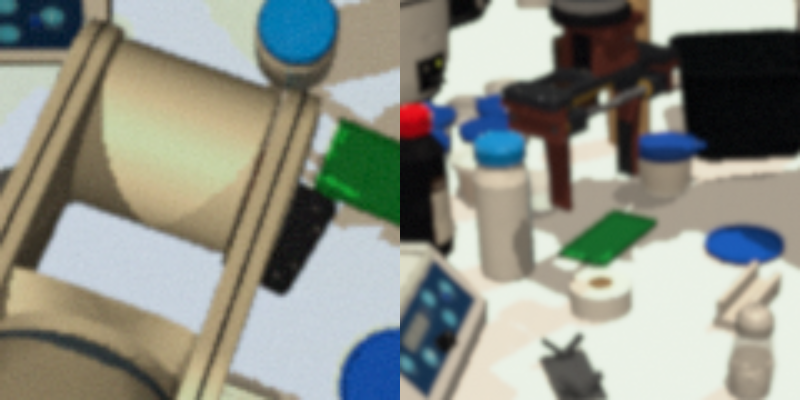

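The side crop shows the fingertips around (595,190), straddling and above the roll, and clear of the blue-capped shaker.

```bash
python3 -m inch '[{"xyz":[0,0,0],"rot":[0,0,0]},{"xyz":[0,0,0],"rot":[0,0,0]}]'
python3 -c "
from h import *
go(596,-226,7,57)"
```

```text
t: 2.53
ee_pos: [596.6, -219.4, 133.1]
orientation: [0.89, 3.013, 0.0]
ft_force: [-0.3, -0.2, 0.3]
width: 87.9
grasp_force: 0.0
shift [ -3.   -5.9 126.1] turn z 0.002 | closing at 57.1 tcp [ 596.6 -219.4  133.1] zaxis [ 0. -0. -1.] q6 -1.37 w 87.9 gf 0.0 t 2.53
```

```bash
python3 -m inch '[{"xyz":[-3,-6,20],"rot":[0,0,0]},{"xyz":[-3,-6,50],"rot":[0,0,0]},{"xyz":[-3,-6,80],"rot":[0,0,0]},{"xyz":[-3,-6,95],"rot":[0,0,0]},{"xyz":[-3,-6,108],"rot":[0,0,0]},{"xyz":[-3,-6,118],"rot":[0,0,0]},{"xyz":[-3,-6,126],"rot":[0,0,0]},{"xyz":[-3,-6,126],"rot":[0,0,0]},{"xyz":[-3,-6,126],"rot":[0,0,0]}]'
python3 -m inch '[{"xyz":[0,0,0],"rot":[0,0,0]},{"xyz":[0,0,0],"rot":[0,0,0]},{"xyz":[0,0,0],"rot":[0,0,0]},{"xyz":[0,0,0],"rot":[0,0,0]},{"xyz":[0,0,0],"rot":[0,0,0]},{"xyz":[0,0,0],"rot":[0,0,0]}]' 255
python3 - <<'E'
from h import *
go(596,-226,130)
s=ctrl.get_image("side")
cv2.imwrite("pics/d.png",cv2.resize(s[150:270,220:340],(400,400))[:,:,::-1])
E
```

```text
t: 3.28
ee_pos: [596.3, -227.4, 7.1]
orientation: [0.892, 3.012, -0.0]
ft_force: [0.3, -0.7, 0.3]
width: 88.0
grasp_force: 0.0
t: 3.78
ee_pos: [596.2, -227.4, 7.2]
orientation: [0.892, 3.012, -0.0]
ft_force: [-0.7, 0.6, 4.0]
width: 60.7
grasp_force: 30.0
shift [   0.9    1.1 -122.8] turn z 0.0 | closing at 57.0 tcp [ 596.2 -227.4    7.2] zaxis [ 0.001 -0.    -1.   ] q6 -1.38 w 60.7 gf 30.0 t 3.78
```

View pics/d.png

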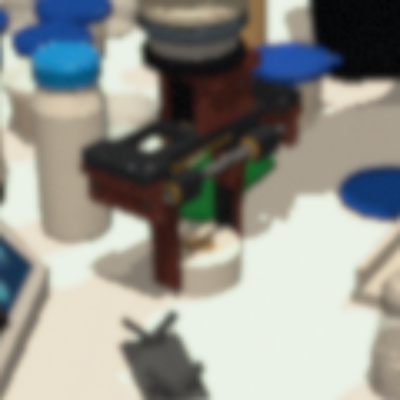

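The side crop shows both fingers closed on the roll, with one at (170,285) and the roll's right edge at 242. The measured width is 61 mm, so the grip is good.

```bash
python3 -m inch '[{"xyz":[0,0,-25],"rot":[0,0,0]},{"xyz":[0,0,-60],"rot":[0,0,0]},{"xyz":[10,-42,-60],"rot":[0,0,0]},{"xyz":[18,-80,-60],"rot":[0,0,0]},{"xyz":[27,-117,-60],"rot":[0,0,0]},{"xyz":[35,-150,-60],"rot":[0,0,0]},{"xyz":[41,-178,-60],"rot":[0,0,0]},{"xyz":[44,-192,-60],"rot":[0,0,0]},{"xyz":[44,-192,-45],"rot":[0,0,0]},{"xyz":[44,-192,-30],"rot":[0,0,0]},{"xyz":[44,-192,-30],"rot":[0,0,0]},{"xyz":[44,-192,-30],"rot":[0,0,0]}]'
python3 - <<'E'
from h import *
go(454,-364.5,11.5)
t=ctrl.get_image("top");s=ctrl.get_image("side")
print(proj("top",[454,-364,9]),proj("side",[454,-364,9]))
cv2.imwrite("pics/e.png",np.hstack([cv2.resize(t[210:330,280:400],(400,400)),cv2.resize(s[140:260,270:390],(400,400))])[:,:,::-1])
E
```

```text
t: 4.83
ee_pos: [454.2, -363.7, 36.0]
orientation: [-0.891, -3.011, -0.001]
ft_force: [0.4, 0.6, -0.9]
width: 60.3
grasp_force: 30.0
shift [-0.3 -0.7 24.5] turn z 0.0 | closing at 57.0 tcp [ 454.2 -363.7   36. ] zaxis [-0.002  0.001 -1.   ] q6 -1.69 w 60.3 gf 30.0 t 4.83
[[338.72912986 266.11579694]] [[337.22824352 205.94077959]]
```

View pics/e.png

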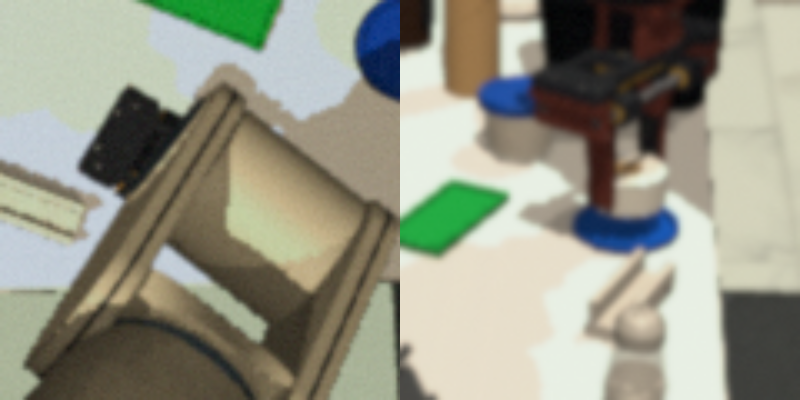

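The side crop shows the roll, right edge at column 668, hovering over the dish at 573–680. It is centred to within 2–3 mm, so I lower it and release.

```bash
python3 -m inch '[{"xyz":[-2,0,12],"rot":[0,0,0]},{"xyz":[-2,0,20],"rot":[0,0,0]},{"xyz":[-2,0,24],"rot":[0,0,0]},{"xyz":[-2,0,24],"rot":[0,0,0]},{"xyz":[-2,0,24],"rot":[0,0,0]}]'
python3 -m inch '[{"xyz":[0,0,0],"rot":[0,0,0]},{"xyz":[0,0,0],"rot":[0,0,0]},{"xyz":[0,0,0],"rot":[0,0,0]},{"xyz":[0,0,0],"rot":[0,0,0]},{"xyz":[0,0,0],"rot":[0,0,0]},{"xyz":[0,0,0],"rot":[0,0,0]},{"xyz":[0,0,-30],"rot":[0,0,0]},{"xyz":[0,0,-70],"rot":[0,0,0]},{"xyz":[0,0,-110],"rot":[0,0,0]},{"xyz":[0,0,-130],"rot":[0,0,0]},{"xyz":[0,0,-130],"rot":[0,0,0]}]' 0
python3 - <<'E'
from h import *
for a in (90,60,45,20): go(442,-88,150,a)
E
```

```text
t: 5.35
ee_pos: [455.9, -365.1, 12.1]
orientation: [-0.892, -3.011, -0.001]
ft_force: [-0.5, -0.3, -1.1]
width: 60.5
grasp_force: 30.0
t: 6.27
ee_pos: [458.7, -367.5, 148.0]
orientation: [0.89, 3.004, -0.006]
ft_force: [0.1, -1.0, -0.2]
width: 87.6
grasp_force: 0.0
shift [166.2 225.4  -3.7] turn z -0.576 | closing at 57.0 tcp [ 458.7 -367.5  148. ] zaxis [ 0.007 -0.006 -1.   ] q6 -1.69 w 87.6 gf 0.0 t 6.27
shift [166.2 225.4  -3.7] turn z -0.052 | closing at 57.0 tcp [ 458.7 -367.5  148. ] zaxis [ 0.007 -0.006 -1.   ] q6 -1.69 w 87.6 gf 0.0 t 6.27
shift [166.2 225.4  -3.7] turn z 0.21 | closing at 57.0 tcp [ 458.7 -367.5  148. ] zaxis [ 0.007 -0.006 -1.   ] q6 -1.69 w 87.6 gf 0.0 t 6.27
shift [166.2 225.4  -3.7] turn z 0.646 | closing at 57.0 tcp [ 458.7 -367.5  148. ] zaxis [ 0.007 -0.006 -1.   ] q6 -1.69 w 87.6 gf 0.0 t 6.27
```

```bash
python3 -m inch '[{"xyz":[20,28,0],"rot":[0,0,0]},{"xyz":[42,57,0],"rot":[0,0,0]},{"xyz":[65,88,0],"rot":[0,0,0]},{"xyz":[90,122,0],"rot":[0,0,0]},{"xyz":[115,155,0],"rot":[0,0,0]},{"xyz":[140,190,0],"rot":[0,0,0]},{"xyz":[158,214,0],"rot":[0,0,0]},{"xyz":[166,225,0],"rot":[0,0,0]},{"xyz":[166,225,0],"rot":[0,0,0]},{"xyz":[166,225,0],"rot":[0,0,0]},{"xyz":[166,225,0],"rot":[0,0,0]}]'
python3 - <<'E'
from h import *
go(442,-88,27)
s=ctrl.get_image("side");t=ctrl.get_image("top");o=ctrl.get_obs()
print(proj("side",[o["ee_pos"],[442,-88,90],[442,-88,0],[454,-364,31]]))
cv2.imwrite("pics/f.png",np.hstack([cv2.resize(t[200:320,200:360],(400,300)),cv2.resize(s[170:290,260:380],(400,300*4//3))[:300]])[:,:,::-1]) if 0 else cv2.imwrite("pics/f.png",cv2.resize(s[150:290,260:400],(560,560))[:,:,::-1])
cv2.imwrite("pics/f_top.png",t[:,:,::-1])
E
```

```text
t: 7.18
ee_pos: [439.5, -86.9, 142.4]
orientation: [-0.892, -3.012, 0.0]
ft_force: [-0.4, -0.8, -0.2]
width: 87.8
grasp_force: 0.0
shift [ -2.7   0.5 115.4] turn z 0.0 | closing at 57.0 tcp [439.5 -86.9 142.4] zaxis [-0. -0. -1.] q6 -1.22 w 87.8 gf 0.0 t 7.18
[[343.97946835 209.76626791]
 [341.94536837 231.17885295]
 [340.51792507 266.05941041]
 [337.48298886 198.66169057]]
```

View pics/f.png

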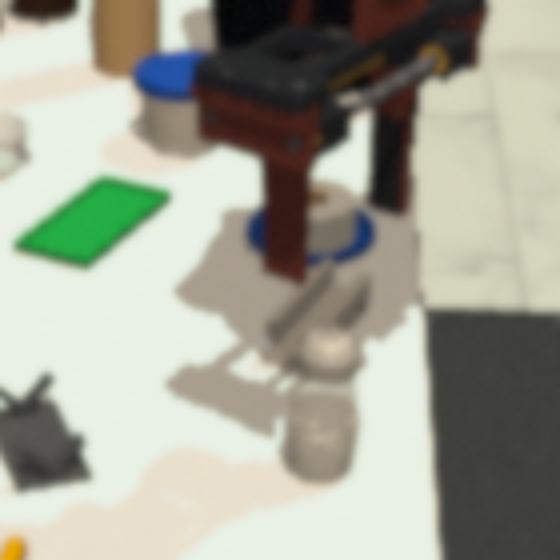

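The side crop shows the roll sitting in the dish (315,215). The salt head at (331,350) and base at (320,480) match the estimate to within about 2 mm, so I descend.

```bash
python3 -m inch '[{"xyz":[-1,0,25],"rot":[0,0,0]},{"xyz":[-1,0,55],"rot":[0,0,0]},{"xyz":[-1,0,80],"rot":[0,0,0]},{"xyz":[-1,0,98],"rot":[0,0,0]},{"xyz":[-1,0,108],"rot":[0,0,0]},{"xyz":[-1,0,113],"rot":[0,0,0]},{"xyz":[-1,0,113],"rot":[0,0,0]},{"xyz":[-1,0,113],"rot":[0,0,0]}]'
python3 -m inch '[{"xyz":[0,0,0],"rot":[0,0,0]},{"xyz":[0,0,0],"rot":[0,0,0]},{"xyz":[0,0,0],"rot":[0,0,0]},{"xyz":[0,0,0],"rot":[0,0,0]},{"xyz":[0,0,0],"rot":[0,0,0]},{"xyz":[0,0,0],"rot":[0,0,0]},{"xyz":[0,0,0],"rot":[0,0,0]}]' 255
python3 -c "
from h import *
go(450,58,29.5+30)"
```

```text
t: 7.95
ee_pos: [440.7, -87.3, 30.1]
orientation: [0.893, 3.011, 0.0]
ft_force: [0.2, 0.4, -0.0]
width: 87.9
grasp_force: 0.0
t: 8.53
ee_pos: [440.4, -86.8, 29.8]
orientation: [0.892, 3.012, 0.0]
ft_force: [1.5, 1.3, 0.6]
width: 44.6
grasp_force: 0.9
shift [ 70.8 126.7 -29.7] turn z 0.0 | closing at 57.0 tcp [440.4 -86.8  29.8] zaxis [ 0.  0. -1.] q6 -1.22 w 44.6 gf 0.9 t 8.53
```

Just touching; a few more rows for the force to build, then lift and carry to above the cup.

```bash
python3 -m inch '[{"xyz":[0,0,0],"rot":[0,0,0]},{"xyz":[0,0,0],"rot":[0,0,0]},{"xyz":[0,0,0],"rot":[0,0,0]},{"xyz":[0,0,-20],"rot":[0,0,0]},{"xyz":[0,0,-35],"rot":[0,0,0]},{"xyz":[15,26,-35],"rot":[0,0,0]},{"xyz":[30,54,-35],"rot":[0,0,0]},{"xyz":[45,82,-35],"rot":[0,0,0]},{"xyz":[60,107,-35],"rot":[0,0,0]},{"xyz":[68,122,-35],"rot":[0,0,0]},{"xyz":[71,127,-35],"rot":[0,0,0]},{"xyz":[71,127,-35],"rot":[0,0,0]}]'
python3 -m inch '[{"xyz":[0,0,0],"rot":[0,0,0]}]'
python3 - <<'E'
from h import *
go(450,58,33)
s=ctrl.get_image("side")
print(proj("side",[[450,58,14],[450,58,3+36]]))
cv2.imwrite("pics/g.png",cv2.resize(s[210:350,260:400],(560,560))[:,:,::-1])
E
```

```text
t: 9.53
ee_pos: [449.6, 59.2, 64.5]
orientation: [-0.888, -3.013, 0.0]
ft_force: [0.7, 0.3, -0.9]
width: 40.8
grasp_force: 29.9
t: 9.62
ee_pos: [449.5, 58.0, 64.5]
orientation: [-0.891, -3.012, 0.001]
ft_force: [-1.0, -0.2, -1.1]
width: 41.0
grasp_force: 29.9
shift [-0.4  0.3 31.5] turn z 0.0 | closing at 57.1 tcp [449.5  58.   64.5] zaxis [-0.001 -0.    -1.   ] q6 -0.89 w 41.0 gf 29.9 t 9.62
[[335.91687188 301.49420938]
 [336.30099947 291.2016853 ]]
```

View pics/g.png

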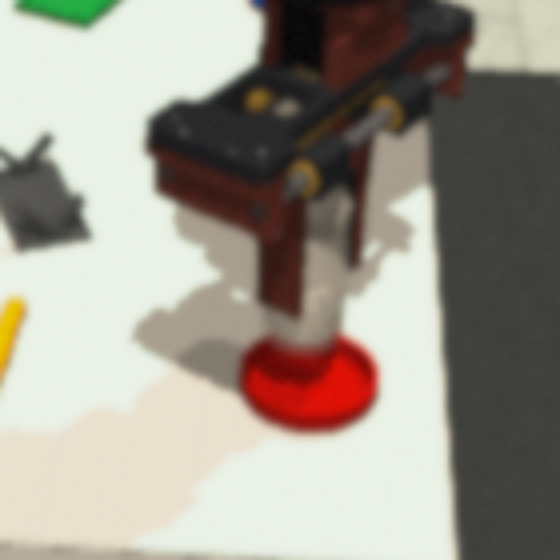

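The side crop shows the salt base, columns 265–342 and bottom row 350, hovering over the cup at columns 241–377. It is centred to about 2 mm, so I lower it.

```bash
python3 -m inch '[{"xyz":[2,-1,12],"rot":[0,0,0]},{"xyz":[2,-1,22],"rot":[0,0,0]},{"xyz":[2,-1,28],"rot":[0,0,0]},{"xyz":[2,-1,31],"rot":[0,0,0]},{"xyz":[2,-1,31],"rot":[0,0,0]},{"xyz":[2,-1,31],"rot":[0,0,0]}]'
python3 -m inch '[{"xyz":[0,0,0],"rot":[0,0,0]},{"xyz":[0,0,0],"rot":[0,0,0]},{"xyz":[0,0,0],"rot":[0,0,0]},{"xyz":[0,0,0],"rot":[0,0,0]},{"xyz":[0,0,0],"rot":[0,0,0]},{"xyz":[0,0,0],"rot":[0,0,0]},{"xyz":[0,0,-30],"rot":[0,0,0]},{"xyz":[0,0,-70],"rot":[0,0,0]},{"xyz":[0,0,-105],"rot":[0,0,0]},{"xyz":[0,0,-120],"rot":[0,0,0]},{"xyz":[0,0,-120],"rot":[0,0,0]}]' 0
python3 - <<'E'
from h import *
from scipy.ndimage import label
t=cv2.cvtColor(cv2.imread("pics/f_top.png"),4)
s=ctrl.get_image("side");cv2.imwrite("pics/h.png",cv2.resize(s[170:330,250:410],(560,560))[:,:,::-1])
go(449.5,-236,150,158)
E
```

```text
t: 10.17
ee_pos: [447.6, 58.2, 33.4]
orientation: [-0.893, -3.011, 0.0]
ft_force: [0.1, 0.3, -1.7]
width: 40.7
grasp_force: 29.9
t: 11.08
ee_pos: [450.1, 58.8, 157.2]
orientation: [0.89, 3.006, 0.004]
ft_force: [-0.5, 0.1, 0.0]
width: 87.7
grasp_force: 0.0
shift [-160.9 -246.9    5.2] turn z 1.379 | closing at 57.0 tcp [448.9  58.7 155.3] zaxis [ 0.004  0.    -1.   ] q6 -0.89 w 87.8 gf 0.0 t 11.13
```

View pics/h.png

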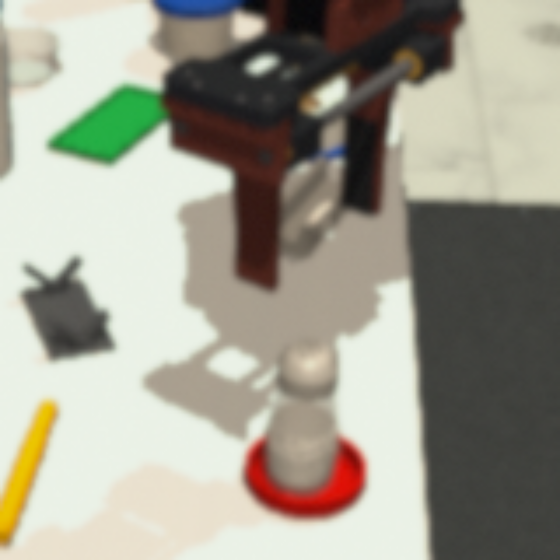

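The side crop shows the salt standing in the cup at (303,440), fully released. Next is the ticket holder.

```bash
python3 -m inch '[{"xyz":[-15,-22,0],"rot":[0,0,0.11]},{"xyz":[-30,-45,0],"rot":[0,0,0.23]},{"xyz":[-45,-68,0],"rot":[0,0,0.35]},{"xyz":[-60,-92,0],"rot":[0,0,0.47]},{"xyz":[-75,-115,0],"rot":[0,0,0.59]},{"xyz":[-90,-138,0],"rot":[0,0,0.71]},{"xyz":[-105,-161,0],"rot":[0,0,0.83]},{"xyz":[-120,-184,0],"rot":[0,0,0.95]},{"xyz":[-135,-207,0],"rot":[0,0,1.07]},{"xyz":[-147,-226,0],"rot":[0,0,1.19]},{"xyz":[-156,-240,0],"rot":[0,0,1.3]},{"xyz":[-160,-247,0],"rot":[0,0,1.379]}]'
python3 -m inch '[{"xyz":[0,0,0],"rot":[0,0,0]},{"xyz":[0,0,0],"rot":[0,0,0]}]'
python3 - <<'E'
from h import *
t=ctrl.get_image("top");s=ctrl.get_image("side"); go(449.5,-236,7,158)
o=ctrl.get_obs();u=np.array([np.cos(np.radians(68)),np.sin(np.radians(68)),0]);c=np.array([449.5,-236,0])
v=np.array([-u[1],u[0],0]); Q=np.array([c+46*a*u+16*b*v+[0,0,24 if 0 else 30] for a,b in((1,1),(1,-1),(-1,-1),(-1,1))])
for n,im in(("top",t),("side",s)):
    im=im.copy()
    if n=="side":
        big=cv2.resize(im[150:290,260:400],(560,560)); pp=np.int32((proj(n,Q)-[260,150])*4)
    else:
        big=cv2.resize(im[215:315,230:330],(560,560)); pp=np.int32((proj(n,Q)-[230,215])*5.6)
    cv2.imwrite(f"pics/i_{n}.png",big[:,:,::-1]); print(n,pp.tolist())
b=[cv2.resize(cv2.imread(f"pics/i_{n}.png"),(400,400)) for n in("top","side")]; cv2.imwrite("pics/i.png",np.hstack(b))
E
```

```text
t: 12.13
ee_pos: [446.5, -237.3, 151.8]
orientation: [-2.609, -1.746, 0.002]
ft_force: [0.1, -0.6, -0.3]
width: 88.1
grasp_force: 0.0
t: 12.3
ee_pos: [446.3, -235.4, 152.1]
orientation: [-2.601, -1.757, 0.002]
ft_force: [-0.5, -0.4, 0.7]
width: 87.8
grasp_force: 0.0
shift [-1.000e-01  3.300e+00  1.457e+02] turn z 0.003 | closing at -21.9 tcp [ 446.7 -234.8  152.7] zaxis [-0.002  0.001 -1.   ] q6 -0.13 w 87.7 gf 0.0 t 12.4
top [[199, 305], [225, 234], [427, 310], [401, 381]]
side [[308, 327], [259, 315], [318, 251], [365, 262]]
```

View pics/i.png

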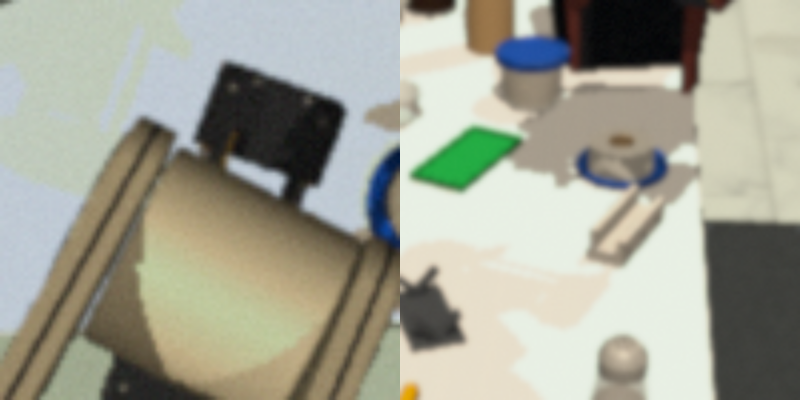

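The side crop shows the ticket holder spanning (588,262)–(662,190), slightly nearer the camera than predicted. I'll refine it numerically from the first top image, since there the arm wasn't in the way.

```bash
python3 - <<'E'
from h import *
t=cv2.cvtColor(cv2.imread("pics/top0.png"),4).astype(int)
roi=t[250:290,258:318]; wb=roi[...,0]-roi[...,2]; v=roi.sum(2)//3
print(np.median(v))
for r in range(4,34): print(250+r,' '.join(f"{a:3d}{'*' if b>5 else ' '}" for a,b in zip(v[r,4:56],wb[r,4:56])))
E
```

```text
192.0
254 195  196  193  191  188  187  187  187  186  192  192  193  194  193  191  193  193  194  192  194  193  194  194  195  193  196  191  192  197  195  189  192  193  190  194  195  196  193  195  191  195  191  191  191  193  191  195  191  192  196  190  197 
255 192  190  195  193  191  187  188* 186* 188* 187  187  192  195  195  195  193  193  194  196  193  194  197  195  195  193  192  196  194  192  192  193  195  192  190  196  192  193  194  191  196  193  192  192  194  190  191  191  192  190  196  189  192 
256 192  194  193  195  189  185  182* 186* 177* 173* 171  174  173  171  178  178  181  185  191  195  196  195  195  196  197  194  196  192  194  192  192  193  196  192  195  193  197  194  194  193  195  193  196  193  193  193  196  196  193  191  194  194 
257 195  194  192  197  196  187  186* 175* 149* 122* 119* 120* 122* 121* 123* 129* 128* 146* 173  183  193  196  195  194  192  192  195  191  194  193  194  194  191  193  190  194  193  192  194  196  192  193  194  190  193  194  193  192  193  194  194  194 
258 195  196  194  193  192  189  177 
[... 6124 characters left out ...]
94  194  194  192  192  194  194  192  193  197  194  193  190  185  170  166  178* 178* 177* 175* 169* 160* 134* 137* 147* 155* 158  177  195  196  191  191  192  194  191 
282 196  192  194  197  193  192  195  193  195  192  193  194  195  193  193  196  193  196  192  194  194  190  195  192  192  194  195  196  195  191  190  187  185  188  184  176* 177* 178* 177* 166* 157* 181  185  187  196  195  195  194  194  194  193  193 
283 195  193  196  193  193  192  193  194  195  193  192  190  194  193  195  192  196  196  189  193  194  195  194  194  193  192  195  192  197  191  190  194  194  193  193  184  175  180  182  177  188  195  195  192  192  193  195  192  193  195  195  192
```

```bash
python3 - <<'E'
from h import *
c=cast("top",[(269.5,259),(304.5,271),(301.3,283.2),(265,270.5)],28)
print(c.round(1)); m=c.mean(0);d=(c[0]+c[3]-c[1]-c[2])[:2];a=np.degrees(np.arctan2(d[1],d[0]));print(m,a)
s=cv2.cvtColor(cv2.imread("pics/side0.png"),4)
u=np.array([np.cos(np.radians(a)),np.sin(np.radians(a)),0]);v=np.array([-u[1],u[0],0]);b=np.array([m[0],m[1],0])
print("bottom",proj("side",[b+46*i*u+16*j*v for i,j in((1,1),(1,-1))])) 
go(m[0],m[1],6.5,a+90)
im=cv2.cvtColor(ctrl.get_image("side"),cv2.COLOR_RGB2GRAY)
for r in range(212,246): print(r,*im[r,318:354])
E
```

```text
[[ 476.7 -197.4   28. ]
 [ 445.7 -280.2   28. ]
 [ 416.9 -271.6   28. ]
 [ 449.5 -185.8   28. ]]
[ 447.20219058 -233.74521812   28.        ] 69.34978525962377
bottom [[338.23713816 243.3066355 ]
 [325.92539267 240.37887776]]
shift [  1.1   0.4 146.2] turn z -0.021 | closing at -21.9 tcp [ 446.7 -234.8  152.7] zaxis [-0.002  0.001 -1.   ] q6 -0.13 w 87.7 gf 0.0 t 12.4
212 164 184 203 197 177 159 135 108 89 81 83 88 93 99 103 104 107 110 117 125 138 147 147 137 117 100 90 80 69 60 53 53 65 89 118 142
213 173 202 223 226 220 210 190 163 134 109 86 76 79 83 86 89 90 92 93 99 110 122 131 131 116 91 71 60 53 53 62 77 96 119 139 151
214 189 219 232 234 233 229 223 209 188 160 128 105 97 90 87 83 79 78 79 80 87 103 128 145 136 104 72 62 67 77 93 111 127 142 152 156
215 214 228 235 236 236 235 232 228 222 208 183 164 154 143 133 119 107 101 99 97 102 125 156 174 163 125 95 92 105 116 128 140 149 153 156 157
216 230 233 236 236 236 236 235 235 232 229 222 216 211 201 191 177 166 161 157 151 152 166 182 184 162 135 123 128 138 145 150 154 156 158 158 158
217 236 236 236 236 236 236 236 236 236 
[... 3551 characters left out ...]
 196 189 181 170 160 154 152 147 142 141 136 140 169 207 228 235 236 236 236 236 237 236 236 236 236 237 236
242 236 236 236 234 230 228 227 227 225 223 220 216 204 193 186 178 169 159 155 154 169 204 225 233 236 236 236 236 237 236 236 237 236 236 236 237
243 236 236 236 235 234 232 233 233 233 233 232 231 225 219 215 209 201 192 190 193 205 224 233 236 236 236 237 237 236 237 236 236 236 237 236 236
244 235 235 235 235 234 234 235 235 235 235 234 233 230 227 224 223 223 221 222 225 228 233 235 236 236 236 236 236 236 237 237 237 237 236 236 237
245 232 232 232 231 232 233 233 234 232 232 231 230 228 226 225 227 231 232 233 234 235 236 236 236 236 236 236 237 236 236 236 236 236 236 236 237
```

The predicted bottom corners match the side image to 1 px, so I descend and grip.

```bash
python3 -m inch '[{"xyz":[1,0,25],"rot":[0,0,-0.02]},{"xyz":[1,0,60],"rot":[0,0,-0.02]},{"xyz":[1,0,95],"rot":[0,0,-0.02]},{"xyz":[1,0,120],"rot":[0,0,-0.02]},{"xyz":[1,0,135],"rot":[0,0,-0.02]},{"xyz":[1,0,142],"rot":[0,0,-0.02]},{"xyz":[1,0,146],"rot":[0,0,-0.02]},{"xyz":[1,0,146],"rot":[0,0,-0.02]},{"xyz":[1,0,146],"rot":[0,0,-0.02]}]'
python3 -m inch '[{"xyz":[0,0,0],"rot":[0,0,0]},{"xyz":[0,0,0],"rot":[0,0,0]},{"xyz":[0,0,0],"rot":[0,0,0]},{"xyz":[0,0,0],"rot":[0,0,0]},{"xyz":[0,0,0],"rot":[0,0,0]},{"xyz":[0,0,0],"rot":[0,0,0]},{"xyz":[0,0,0],"rot":[0,0,0]},{"xyz":[0,0,0],"rot":[0,0,0]},{"xyz":[0,0,0],"rot":[0,0,0]},{"xyz":[0,0,0],"rot":[0,0,0]},{"xyz":[0,0,0],"rot":[0,0,0]}]' 255
python3 -c "
from h import *
go(602,-371,40,65.6+90)"
```

```text
t: 13.2
ee_pos: [448.4, -234.9, 8.4]
orientation: [2.585, 1.783, 0.001]
ft_force: [0.7, 0.4, 0.5]
width: 87.7
grasp_force: 0.0
t: 14.12
ee_pos: [447.6, -234.8, 7.6]
orientation: [-2.587, -1.782, 0.0]
ft_force: [-0.2, 0.6, 1.2]
width: 31.8
grasp_force: 29.9
shift [-72.3 192.8 -32.5] turn z 0.062 | closing at -20.9 tcp [ 447.6 -234.8    7.6] zaxis [-0.  0. -1.] q6 -0.14 w 31.8 gf 29.9 t 14.12
```

```bash
python3 -m inch '[{"xyz":[0,0,-25],"rot":[0,0,0]},{"xyz":[0,0,-50],"rot":[0,0,0]},{"xyz":[-12,30,-50],"rot":[0,0,0.02]},{"xyz":[-25,66,-50],"rot":[0,0,0.04]},{"xyz":[-40,104,-50],"rot":[0,0,0.06]},{"xyz":[-54,142,-50],"rot":[0,0,0.06]},{"xyz":[-65,174,-50],"rot":[0,0,0.06]},{"xyz":[-71,189,-50],"rot":[0,0,0.06]},{"xyz":[-72,193,-45],"rot":[0,0,0.06]},{"xyz":[-72,193,-35],"rot":[0,0,0.06]},{"xyz":[-72,193,-35],"rot":[0,0,0.06]},{"xyz":[-72,193,-35],"rot":[0,0,0.06]}]'
python3 - <<'E'
from h import *
s=ctrl.get_image("side"); go(602,-371,12,65.6+90)
x0,y0=230,150; cv2.imwrite("pics/j.png",cv2.resize(s[150:250,230:330],(600,600),interpolation=2)[:,:,::-1])
u=np.array([np.cos(np.radians(65.6)),np.sin(np.radians(65.6)),0]);v=np.array([-u[1],u[0],0]);b=np.array([602,-371,0])
print("tray rim",((proj("side",[b+59*i*u+29*j*v+[0,0,9] for i,j in((1,1),(1,-1),(-1,-1),(-1,1))])-[x0,y0])*6).round())
z=ctrl.get_obs()["ee_pos"][2]-7.6
print("ticket bottom",((proj("side",[b+46*i*u+16*j*v+[0,0,z] for i,j in((1,1),(1,-1),(-1,-1),(-1,1))])-[x0,y0])*6).round())
E
```

```text
t: 15.12
ee_pos: [600.1, -368.9, 40.8]
orientation: [-2.635, -1.702, 0.003]
ft_force: [-0.2, 0.0, -0.7]
width: 31.4
grasp_force: 29.9
shift [-1.   2.  29.6] turn z 0.002 | closing at -24.3 tcp [ 600.7 -369.3   41.6] zaxis [-0.003  0.002 -1.   ] q6 -0.14 w 32.2 gf 29.9 t 15.17
tray rim [[307. 385.]
 [196. 356.]
 [330. 255.]
 [437. 281.]]
ticket bottom [[296. 316.]
 [234. 301.]
 [339. 224.]
 [399. 238.]]
```

View pics/j.png

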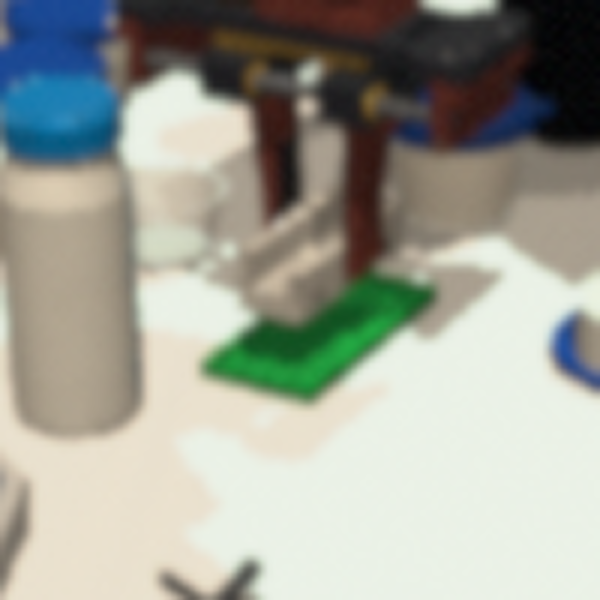

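The side crop shows the ticket holder, with near bottom corners at about (248,308) and (300,326), over the tray with rim corners at (205,370), (312,395) and (437,290). Both sit at the same offset from prediction, so they are aligned and I lower it.

```bash
python3 -m inch '[{"xyz":[-1,1,12],"rot":[0,0,0]},{"xyz":[-1,1,22],"rot":[0,0,0]},{"xyz":[-1,1,27],"rot":[0,0,0]},{"xyz":[-1,1,29],"rot":[0,0,0]},{"xyz":[-1,1,29],"rot":[0,0,0]},{"xyz":[-1,1,29],"rot":[0,0,0]}]'
python3 -m inch '[{"xyz":[0,0,0],"rot":[0,0,0]},{"xyz":[0,0,0],"rot":[0,0,0]}]'
python3 -c "
from h import *
go(602,-371,11.8)"
```

```text
t: 15.67
ee_pos: [602.9, -372.1, 13.5]
orientation: [-2.639, -1.704, 0.0]
ft_force: [-0.5, -0.5, -0.8]
width: 31.9
grasp_force: 29.9
t: 15.83
ee_pos: [603.3, -372.3, 14.2]
orientation: [2.638, 1.704, 0.001]
ft_force: [-0.7, 1.0, -2.2]
width: 31.9
grasp_force: 29.9
shift [ 0.7 -1.7  2.4] turn z 0.0 | closing at -24.3 tcp [ 603.3 -372.3   14.2] zaxis [ 0.001 -0.    -1.   ] q6 -0.15 w 31.9 gf 29.9 t 15.83
```

```bash
python3 -m inch '[{"xyz":[0,-1,2],"rot":[0,0,0]},{"xyz":[0,-1,2],"rot":[0,0,0]},{"xyz":[0,-1,2],"rot":[0,0,0]}]'
python3 -m inch '[{"xyz":[0,0,0],"rot":[0,0,0]},{"xyz":[0,0,0],"rot":[0,0,0]},{"xyz":[0,0,0],"rot":[0,0,0]},{"xyz":[0,0,0],"rot":[0,0,0]},{"xyz":[0,0,0],"rot":[0,0,0]},{"xyz":[0,0,0],"rot":[0,0,0]},{"xyz":[0,0,-30],"rot":[0,0,0]},{"xyz":[0,0,-70],"rot":[0,0,0]},{"xyz":[0,0,-110],"rot":[0,0,0]},{"xyz":[0,0,-140],"rot":[0,0,0]},{"xyz":[0,0,-150],"rot":[0,0,0]},{"xyz":[0,0,-150],"rot":[0,0,0]}]' 0
python3 -c "
from h import *
go(607,69,150,-4.5)"
```

```text
t: 16.08
ee_pos: [602.0, -371.7, 11.8]
orientation: [2.639, 1.704, 0.0]
ft_force: [0.1, -0.4, 0.0]
width: 31.8
grasp_force: 29.9
t: 17.08
ee_pos: [603.8, -372.9, 165.6]
orientation: [2.634, 1.701, 0.004]
ft_force: [-0.0, -0.5, -0.1]
width: 87.8
grasp_force: 0.0
shift [ 404.  -179.    14.1] turn z -0.345 | closing at -24.3 tcp [ 603.8 -372.9  165.6] zaxis [ 0.005 -0.004 -1.   ] q6 -0.15 w 87.8 gf 0.0 t 17.08
```

```bash
python3 -m inch '[{"xyz":[30,-13,0],"rot":[0,0,-0.05]},{"xyz":[65,-29,0],"rot":[0,0,-0.1]},{"xyz":[100,-45,0],"rot":[0,0,-0.15]},{"xyz":[135,-60,0],"rot":[0,0,-0.2]},{"xyz":[170,-76,0],"rot":[0,0,-0.25]},{"xyz":[205,-91,0],"rot":[0,0,-0.3]},{"xyz":[240,-107,0],"rot":[0,0,-0.34]},{"xyz":[275,-122,0],"rot":[0,0,-0.345]},{"xyz":[310,-138,0],"rot":[0,0,-0.345]},{"xyz":[345,-154,0],"rot":[0,0,-0.345]},{"xyz":[380,-170,0],"rot":[0,0,-0.345]},{"xyz":[404,-179,0],"rot":[0,0,-0.345]}]'
python3 -m inch '[{"xyz":[0,0,0],"rot":[0,0,0]},{"xyz":[0,0,0],"rot":[0,0,0]}]'
python3 - <<'E'
from h import *
s=ctrl.get_image("side"); print("side marker",*world("side",blob("side",s,(12,120,60),(35,255,255),(235,275,275,330)),7.5))
go(607,69,3.5,-4.5)
E
```

```text
t: 18.08
ee_pos: [603.1, 73.2, 159.3]
orientation: [-2.304, -2.132, 0.004]
ft_force: [0.5, -0.1, 0.2]
width: 87.7
grasp_force: 0.0
t: 18.25
ee_pos: [603.8, 71.4, 159.6]
orientation: [-2.303, -2.134, 0.004]
ft_force: [0.3, 0.7, 0.3]
width: 88.2
grasp_force: 0.0
side marker [606.5  70.1] [127.9  13.4] 85.4 127.9
shift [ -0.8   3.6 156.3] turn z 0.001 | closing at -4.4 tcp [604.   70.2 159.9] zaxis [-0.003 -0.001 -1.   ] q6 0.17 w 88.0 gf 0.0 t 18.3
```

```bash
python3 -m inch '[{"xyz":[-1,3,25],"rot":[0,0,0]},{"xyz":[-1,3,60],"rot":[0,0,0]},{"xyz":[-1,3,95],"rot":[0,0,0]},{"xyz":[-1,3,115],"rot":[0,0,0]},{"xyz":[-1,3,125],"rot":[0,0,0]},{"xyz":[-1,3,125],"rot":[0,0,0]},{"xyz":[-1,3,125],"rot":[0,0,0]}]'
python3 -c "
from h import *
go(607,69.5,4,-4.5)"
```

```text
t: 18.88
ee_pos: [608.1, 67.9, 36.6]
orientation: [-2.308, -2.13, 0.001]
ft_force: [0.3, -0.1, 0.7]
width: 88.0
grasp_force: 0.0
shift [ 1.5 -1.2 32.6] turn z -0.002 | closing at -4.6 tcp [608.1  67.9  36.6] zaxis [-0.001 -0.    -1.   ] q6 0.17 w 88.0 gf 0.0 t 18.88
```

```bash
python3 -m inch '[{"xyz":[1.5,-1,12],"rot":[0,0,0]},{"xyz":[1.5,-1,22],"rot":[0,0,0]},{"xyz":[1.5,-1,29],"rot":[0,0,0]},{"xyz":[1.5,-1,32],"rot":[0,0,0]},{"xyz":[1.5,-1,32],"rot":[0,0,0]},{"xyz":[1.5,-1,32],"rot":[0,0,0]}]'
python3 -m inch '[{"xyz":[0,0,0],"rot":[0,0,0]},{"xyz":[0,0,0],"rot":[0,0,0]},{"xyz":[0,0,0],"rot":[0,0,0]},{"xyz":[0,0,0],"rot":[0,0,0]},{"xyz":[0,0,0],"rot":[0,0,0]},{"xyz":[0,0,0],"rot":[0,0,0]},{"xyz":[0,0,0],"rot":[0,0,0]},{"xyz":[0,0,0],"rot":[0,0,0]},{"xyz":[0,0,0],"rot":[0,0,0]},{"xyz":[0,0,0],"rot":[0,0,0]},{"xyz":[0,0,0],"rot":[0,0,0]},{"xyz":[0,0,0],"rot":[0,0,0]}]' 255
python3 -m inch '[{"xyz":[0,0,0],"rot":[0,0,0]},{"xyz":[0,0,0],"rot":[0,0,0]}]'
python3 -c "
from h import *
go(606,-96,70,22.3)
t=cv2.cvtColor(cv2.imread('pics/top0.png'),4).astype(int);v=t.sum(2)//3
for r in range(190,226): print(r,*['%3d'%a for a in v[r,205:254]])"
```

```text
t: 19.38
ee_pos: [607.1, 70.6, 4.6]
orientation: [-2.307, -2.132, 0.0]
ft_force: [0.3, -0.3, -0.3]
width: 87.6
grasp_force: 0.0
t: 20.38
ee_pos: [607.1, 70.5, 4.7]
orientation: [-2.307, -2.132, 0.0]
ft_force: [0.6, -0.2, 0.6]
width: 14.2
grasp_force: 30.0
t: 20.55
ee_pos: [607.1, 70.5, 4.7]
orientation: [-2.307, -2.132, 0.0]
ft_force: [-0.4, 0.4, -0.2]
width: 14.6
grasp_force: 30.0
shift [-166.    12.   -65.3] turn z -0.468 | closing at -4.5 tcp [607.1  70.5   4.7] zaxis [-0. -0. -1.] q6 0.18 w 14.6 gf 30.0 t 20.55
190 197 194 191 190 195 189 197 194 193 194 194 193 194 194 195 197 194 194 192 194 194 195 194 194 196 192 196 194 191 195 191 191 194 192 194 197 194 194 194 191 194 198 191 194 196 194 195 191 197
191 192 194 194 193 193 194 194 193 194 190 192 196 192 195 192 190 196 192 194 191 192 193 195 193 194 196 193 191 190 187 189 189 192 193 195 198 195 196 193 196 195 194 195 192 194 197 192 195 194
192 193 195 192 193 192 195 193 196 196 193 193 194 194 193 196 193 193 197 197 190 196 194 194 193 193 196 193 194 189 181 185 183 183 174 176 181 191 195 195 195 193 197 197 195
[... 5920 characters left out ...]
 194 195 193 192 194 193 193 197 194 195 194 193 195 195 193 193 194 192 192 195 193 193 196 194 192
223 196 193 197 193 194 193 192 191 196 191 187 183 192 197 195 196 194 193 194 191 193 194 193 194 193 193 198 199 192 194 192 195 195 193 194 193 196 195 193 195 192 194 195 192 197 196 194 194 194
224 193 195 197 194 194 195 192 192 195 192 195 196 195 198 196 192 194 193 193 191 196 194 194 196 195 192 194 195 191 196 193 196 194 194 197 194 193 194 195 194 193 195 194 196 194 195 193 193 196
225 193 193 192 192 195 193 197 193 194 192 196 194 195 192 191 193 197 192 196 193 193 192 192 193 193 193 194 192 194 193 194 197 193 194 195 194 195 193 191 190 194 194 193 194 196 194 196 197 195
```

Gripped (14.5 mm). Lift and carry to above the rest, turning the marker into line.

```bash
python3 -m inch '[{"xyz":[0,0,-25],"rot":[0,0,0]},{"xyz":[0,0,-55],"rot":[0,0,0]},{"xyz":[-15,1,-60],"rot":[0,0,-0.06]},{"xyz":[-40,3,-60],"rot":[0,0,-0.13]},{"xyz":[-70,5,-60],"rot":[0,0,-0.2]},{"xyz":[-100,7,-60],"rot":[0,0,-0.27]},{"xyz":[-128,9,-60],"rot":[0,0,-0.34]},{"xyz":[-150,11,-60],"rot":[0,0,-0.4]},{"xyz":[-162,12,-60],"rot":[0,0,-0.45]},{"xyz":[-166,12,-60],"rot":[0,0,-0.468]},{"xyz":[-166,12,-50],"rot":[0,0,-0.468]},{"xyz":[-166,12,-45],"rot":[0,0,-0.468]}]'
python3 -m inch '[{"xyz":[0,0,0],"rot":[0,0,0]},{"xyz":[0,0,0],"rot":[0,0,0]}]'
python3 - <<'E'
from h import *
s=ctrl.get_image("side"); go(605.5,-96.5,17.7,22.3)
x0,y0=230,190; cv2.imwrite("pics/k.png",cv2.resize(s[190:290,210:310],(600,600),interpolation=2)[:,:,::-1])
o=ctrl.get_obs()["ee_pos"];a=np.radians(112.3);u=np.array([np.cos(a),np.sin(a),0])
P=lambda L:((proj("side",L)-[210,190])*6).round().tolist()
print("marker ends",P([o+[0,0,2.8]+60*u,o+[0,0,2.8]-60*u]))
b=np.array([605.5,-96.5,0]);v=np.array([-u[1],u[0],0])
print("notch tips",P([b+34*i*u+16*j*v+[0,0,26] for i in(1,-1) for j in(1,-1)]))
print("yellow",*world("side",blob("side",s,(12,120,60),(35,255,255),(200,180,330,300)),o[2]+2.8))
E
```

```text
t: 21.55
ee_pos: [605.7, -95.5, 48.7]
orientation: [-1.752, -2.607, 0.0]
ft_force: [-0.5, 0.7, -0.4]
width: 14.5
grasp_force: 30.0
t: 21.72
ee_pos: [605.4, -94.8, 48.8]
orientation: [-1.749, -2.608, 0.001]
ft_force: [0.1, -0.0, -0.2]
width: 13.9
grasp_force: 30.0
shift [-1.4 -0.8 31.5] turn z 0.0 | closing at 22.3 tcp [605.7 -94.9  49.2] zaxis [-0.001  0.    -1.   ] q6 -0.56 w 14.1 gf 30.0 t 21.77
marker ends [[388.0, 393.0], [307.0, 233.0]]
notch tips [[414.0, 406.0], [330.0, 421.0], [367.0, 315.0], [287.0, 328.0]]
yellow [599.3 -81. ] [ 20.1 108.3] 14.6 108.9
```

View pics/k.png

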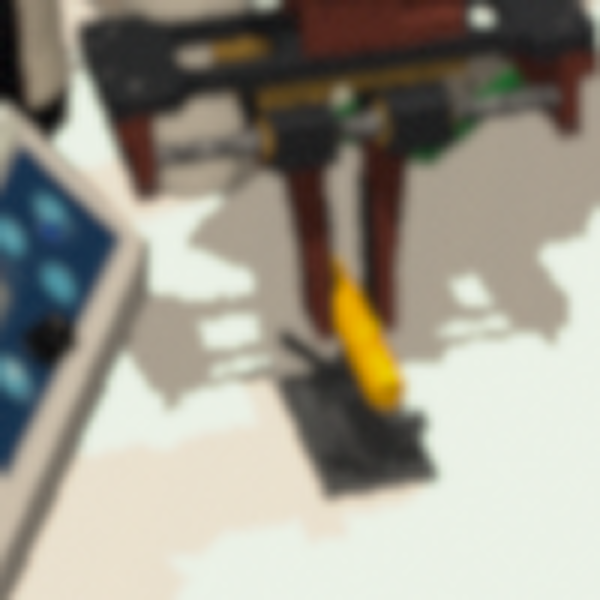

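The side crop shows the marker, near end at (385,392), in line with the rest. The visible notch tips are at (287,338) and (420,415), and the lateral offset is within about 2 mm. I lower it.

```bash
python3 -m inch '[{"xyz":[0,-1.5,10],"rot":[0,0,0]},{"xyz":[0,-1.5,18],"rot":[0,0,0]},{"xyz":[0,-1.5,24],"rot":[0,0,0]},{"xyz":[0,-1.5,28],"rot":[0,0,0]},{"xyz":[0,-1.5,30],"rot":[0,0,0]},{"xyz":[0,-1.5,30],"rot":[0,0,0]},{"xyz":[0,-1.5,30],"rot":[0,0,0]}]'
python3 -c "
from h import *
go(605.5,-96.5,17.7,22.3);print(ctrl.get_obs()['ft_force'],ctrl.get_obs()['moment'])"
```

```text
t: 22.35
ee_pos: [604.7, -96.6, 19.6]
orientation: [-1.75, -2.609, 0.0]
ft_force: [1.5, 0.4, 0.1]
width: 14.2
grasp_force: 30.0
shift [-0.3  0.8  1.9] turn z -0.0 | closing at 22.3 tcp [604.7 -96.6  19.6] zaxis [-0. -0. -1.] q6 -0.57 w 14.2 gf 30.0 t 22.35
[1.46048115 0.35686218 0.1356734 ] [-0.02565072  0.00313171 -0.00688007]
```

Lower 2 mm more, open partly first, then fully, and rise.

```bash
python3 -m inch '[{"xyz":[0,0,1],"rot":[0,0,0]},{"xyz":[0,0,1.5],"rot":[0,0,0]},{"xyz":[0,0,1.5],"rot":[0,0,0]},{"xyz":[0,0,1.5],"rot":[0,0,0]}]'
python3 -m inch '[{"xyz":[0,0,0],"rot":[0,0,0]},{"xyz":[0,0,0],"rot":[0,0,0]},{"xyz":[0,0,0],"rot":[0,0,0]},{"xyz":[0,0,0],"rot":[0,0,0]},{"xyz":[0,0,0],"rot":[0,0,0]},{"xyz":[0,0,-10],"rot":[0,0,0]},{"xyz":[0,0,-30],"rot":[0,0,0]},{"xyz":[0,0,-65],"rot":[0,0,0]},{"xyz":[0,0,-100],"rot":[0,0,0]},{"xyz":[0,0,-130],"rot":[0,0,0]},{"xyz":[0,0,-150],"rot":[0,0,0]},{"xyz":[0,0,-150],"rot":[0,0,0]}]' 120
python3 -c "
from h import *
go(300,330,200)"
```

```text
t: 22.68
ee_pos: [604.9, -96.6, 18.4]
orientation: [1.75, 2.608, 0.0]
ft_force: [0.9, 0.3, 0.0]
width: 14.0
grasp_force: 30.0
t: 23.68
ee_pos: [607.5, -97.0, 174.0]
orientation: [1.746, 2.602, 0.006]
ft_force: [1.4, -1.2, 1.5]
width: 46.2
grasp_force: 0.0
shift [ 511.6 -122.4  -29.3] turn z 0.0 | closing at 22.3 tcp [607.5 -97.  174. ] zaxis [ 0.009 -0.002 -1.   ] q6 -0.57 w 46.2 gf 0.0 t 23.68
```

```bash
python3 -m inch '[{"xyz":[30,-7,-10],"rot":[0,0,0]},{"xyz":[65,-15,-20],"rot":[0,0,0]},{"xyz":[105,-25,-30],"rot":[0,0,0]},{"xyz":[145,-34,-30],"rot":[0,0,0]},{"xyz":[185,-44,-30],"rot":[0,0,0]},{"xyz":[225,-53,-30],"rot":[0,0,0]},{"xyz":[265,-63,-30],"rot":[0,0,0]},{"xyz":[305,-73,-30],"rot":[0,0,0]},{"xyz":[345,-82,-30],"rot":[0,0,0]},{"xyz":[380,-91,-30],"rot":[0,0,0]},{"xyz":[410,-98,-30],"rot":[0,0,0]},{"xyz":[430,-103,-30],"rot":[0,0,0]}]' 0
python3 -m inch '[{"xyz":[60,-15,0],"rot":[0,0,0]},{"xyz":[60,-15,0],"rot":[0,0,0]},{"xyz":[60,-15,0],"rot":[0,0,0]},{"xyz":[60,-15,0],"rot":[0,0,0]}]'
python3 - <<'E'
from h import *
t=ctrl.get_image("top"); s=ctrl.get_image("side")
a=cv2.resize(t[140:300,140:440],(800,427),interpolation=2); b=cv2.resize(s[170:330,200:380],(800,711),interpolation=2)
top=cv2.resize(t[145:295,150:430],(400,214*1),interpolation=2)
L=cv2.resize(t[180:300,150:370],(800,436)[0:2] if 0 else (480,262),interpolation=2)
cv2.imwrite("pics/l.png",np.vstack([np.hstack([cv2.resize(t[180:240,190:380],(800,253),interpolation=2)]),np.hstack([cv2.resize(s[180:330,220:370],(340,340),interpolation=2),cv2.resize(t[240:295,150:380],(460,110),interpolation=2) if 0 else np.vstack([cv2.resize(t[140:300,140:440],(460,245),interpolation=2),np.zeros((95,460,3),np.uint8)])])])[:,:,::-1])
print("marker side",*world("side",blob("side",s,(12,120,60),(35,255,255),(200,200,330,300)),20.5))
print("marker top",*world("top",blob("top",t,(12,120,60),(35,255,255),(190,180,270,230)),20.5))
print("deli",*world("top",blob("top",t,(100,120,40),(130,255,255),(380,200,425,245)),59),"cap",*world("top",blob("top",t,(95,100,40),(120,255,255),(295,140,325,175)),150))
E
```

```text
t: 24.68
ee_pos: [344.0, 263.8, 197.9]
orientation: [-1.748, -2.61, 0.001]
ft_force: [-0.9, 0.6, -0.4]
width: 87.8
grasp_force: 0.0
t: 25.02
ee_pos: [308.7, 312.4, 197.8]
orientation: [1.746, 2.611, -0.001]
ft_force: [-0.3, -0.3, 0.3]
width: 87.7
grasp_force: 0.0
marker side [605.6 -95.8] [ 19.6 131.8] 22.2 131.8
marker top [607.  -98.4] [ 18.1 118.6] 22.2 118.7
deli [ 550.8 -511.9] [73.6 73. ] 43.0 80.5 cap [ 701.7 -294.7] [48.1 50.7] 88.1 53.0
```

View pics/l.png

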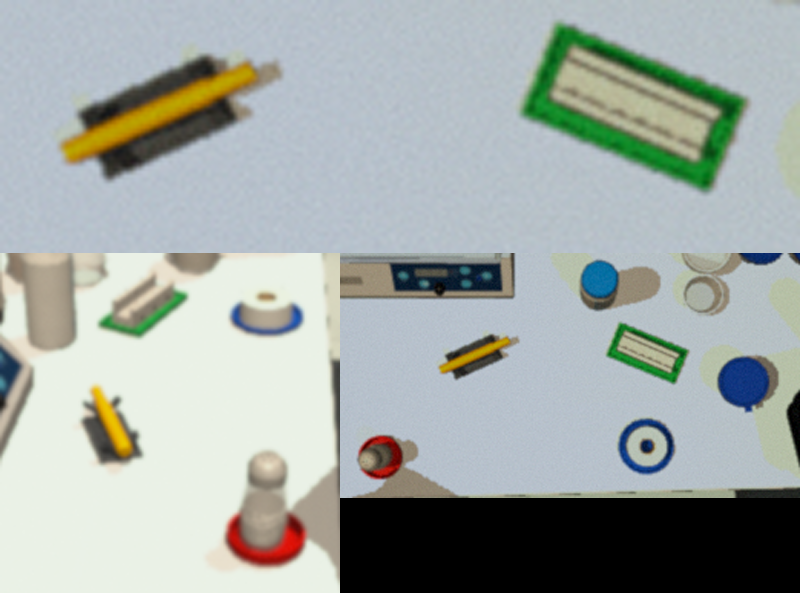

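The final view shows the marker in both notches (160,110), the ticket holder slot-up in the tray (637,105), the roll flat in the dish (647,446) and the salt upright in the cup (265,510). The bystanders haven't moved, so I'm handing in.

```bash
python3 -c "
from workcell import ctrl
print(ctrl.close_job())"
```

```text
the job is handed in; nothing more can be done
None
```

I handed in the job at about 25 s on the robot's clock: the last pictures show the roll, salt shaker, ticket holder and marker each settled in its holder in the order asked, the gripper open and clear, and the blue-capped shaker and deli cup unmoved.

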